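# Hang the clipboard on the two pegs of the copy stand

## Task

Take the clipboard off the blue file by its red clip and hang it on the sloping copy stand, paper side up and paper below the clip, with both pegs through its two holes so that it lies flat against the stand's face. The peg bar may sit a little to one side, so feel for the pegs gently - never press the board on the stand or its pegs harder than 35 N - then let go and leave everything else on the desk where it is.

Things in the scene. Friction and masses are not known exactly. Their poses are not given: they have to be found in the camera images.
- clip (a point): centre of the clipboard's red upright clip bar, half-way up, 26 mm above the board's underside. The bar is 12 mm (x) by 64 mm (y), stands from 6 to 46 mm above the underside, and is gripped across its 12 mm. Axes as the board's.
- foot (a point): middle of the clipboard's lower edge (the paper end), 140 mm from the clip along the board's -x and 3 mm above the underside
- board: the clipboard: stiff grey plate 170 (x) x 230 (y) x 6 mm, white sheet fixed on it, 0.25 kg +-30%. Origin: centre of underside; z out of the paper side, x from paper to clip. The clip is at x = +55 mm; two 12 mm through-holes are in line with it at x = 55, y = +55 and -55 mm. It starts flat on the blue file, paper up.
- file: closed blue ring file, 240 x 270 mm and 35 mm high, lying fixed on the desk under the clipboard; origin at the centre of its underside
- easel: wooden face of the copy stand, 200 (x) x 260 (y) mm, fixed, sloping up away from the robot at 20 degrees on a black foot. Origin: middle of its surface, 65 mm above the desk; x up the slope, z out of the face, y along its width. Hung home, the board's underside touches the face, its x runs along the face's x, and the clip point is 26 mm off the face at x = 55 mm, y = s.
- pegline (a point): point on the easel face at x = 55 mm, y = 0, the middle of the slot of the peg bar (not of the pegs); axes as the easel's. Two 10 mm yellow pegs stand 18 mm out of the face (last 2.5 mm tapered to 7.6 mm across) at y = s + 55 and s - 55 mm; s is anywhere from -20 to +20 mm, differs each time and is not measured: look or feel for it. The bar is clamped and holds against 35 N.
- stapler: black and blue stapler, 130 x 34 x 44 mm; stays where it is; origin at the centre of its underside
- tin: flat round red tin, 72 mm across, 24 mm high; stays where it is; origin at the centre of its underside
- teabox: white and green carton, 50 x 110 x 70 mm; stays where it is; origin at the centre of its underside
- mug: white mug, 80 mm across, 95 mm high; stays where it is; origin at the centre of its underside
- eraser: white eraser, 45 x 22 x 13 mm; stays where it is; origin at the centre of its underside
- calculator: grey desk calculator, 130 x 75 x 14 mm; stays where it is; origin at the centre of its underside
- punch: black and steel hole punch, 100 x 120 x 63 mm; stays where it is; origin at the centre of its underside

How it is judged (in metres and radians):
On the way, in this order (a step that is already met when the one before it is completed fails the run):
1. the clipboard is lifted at least 30 mm off the file and is clear of the stand (height (world z) of clip above 0.091 m and height (world z) of foot above 0.055 m and contact force between board and file below 0.05 N and contact force between board and easel below 0.05 N), for 0.1 s.
2. it is hung on both pegs, flat on the stand's face (z of clip in the frame of easel between 0.022 and 0.029 m and x of clip in the frame of easel between 0.047 and 0.063 m and y of clip in the frame of easel between -0.026 and 0.026 m and x of foot in the frame of easel below -0.07 m and angle between the z axis of clip and the z axis of easel, either way round below 0.035 rad), for 0.2 s.
At the end, for the whole second after the job is handed in: The clipboard hangs on both pegs: the clip point within 8 mm of the peg line, 22 to 29 mm off the stand's face, within 26 mm of its middle line, the board parallel to the face within 0.035 rad with its paper end down the slope, at rest and released (all of step 2 and linear speed of board below 0.01 m/s and contact force between board and the fingers below 0.05 N); the robot touches nothing.
It fails at once if the board is pressed on the stand or its pegs harder than 35 N (contact force between board and easel above 35 N).
It fails at once if another thing on the desk is moved more than 20 mm (distance of any of stapler, tin, teabox, mug, eraser, calculator, punch from where it was at the start of the episode above 0.02 m).
It also fails if it takes over 72 s, if anything falls off the work surface, if the arm or the gripper's body presses on something with over 40 N, if the wrist force passes 120 N, or if a joint passes its speed limit or range.

## Robot

A 6-joint arm with a two-finger parallel gripper is mounted at the origin on the work surface. World frame = base frame: x ahead of the robot, y to its left, z up, the work surface at z = 0. Lengths are in mm, angles in rad, forces in N, time in s.
With the tool pointing down it reaches from about 350 to 725 mm from the base axis. Payload 6 kg.
Tool frame: the origin (TCP) lies between the finger pads; the fingertips stand 14 mm ahead of it and the grasp point (between the pads) lies 5 mm behind it; z points along the fingers, y is the line along which they close (so a half turn about z gives the same grasp; the last joint's range is limited). The gripper opens to 85 mm and grips with 20 to 120 N. Pads are 22 mm wide; open, the fingers measure 114 mm over their backs; the gripper's body (76 mm by 85 mm) begins 54 mm behind the grasp point. The pads swing forward as they close: fully open they stand 13 mm farther back than shut.
Start: joints at [1.492, 0.04, 0.085, 0, -1.615, -0.334], TCP at [240.678, 549.59, 245.261] pointing down, gripper open.
Joint ranges: [-2.56, 2.56], [-1.29, 2.01], [-1.08, 1.49], [-3.29, 1.98], [-2.81, -0.18], [-2.99, 2.99]. Speed limits (rad/s): [2.57, 2.57, 3.01, 3.14, 3.14, 3.14].

## Interface

Orientations are given as a 3x3 rotation matrix whose columns are the frame's x, y, z axes.
In Python, from bench import robot, vision, ticket gives the robot as it stands.
- The arm moves only by the tool send_rows, never from a script. Its argument "steps" is a list of rows, each an object with "jaw": the finger opening in cm, from 0 to 8.54; "translation": the shift along the tool's x, y, z in cm, a list of three; "angular": the turn, a rotation vector about the tool's x, y, z in units of 5 degrees (1.0 is 5 degrees), a list of three. A call has 1 to 12 rows; each row is the pose to reach, as a shift and turn from the pose commanded when the call began, along the tool's axes at that moment; what a row does not reach only later rows make up. A row lasts 1/10 s, in which the tool goes at most 50 mm and 8.59 degrees, less where a joint would pass 70% of its speed; a pose out of reach is approached as far as the arm can. A call with a gripper value outside its range is refused whole. The fingers move at their own pace and stop on an object; the grip force is fixed at half the most. Time passes only in rows, so rows that repeat a pose let the fingers close. It gives the time, the measured TCP pose, the force, the opening and the grip force at its end, in the units of the state.
- robot.observe(): the state, without advancing time (a new reading comes with each control period).
- vision.capture(name): name is "scene" or "top" or "wrist"; returns the picture (384x512x3 uint8, red, green, blue); there is no depth.
- vision.calibration(name): a dict with "intrinsics" (3x3 intrinsics, pixels), "R" (3x3) and "t" (3): a world point X has camera coordinates R X + t. Camera axes: x right, y down, z forward; pixel columns grow to the right and rows downward; lengths in mm; the calibration is good to about 2 mm. A picture is of the moment at which its call begins: read the wrist's pose just before it. calibration takes no time and is no camera call; for the wrist camera it gives the pose at the moment of the call.
- ticket.close_job(): hands the job in; it is judged then, once.
The state is a dict: "time_s": time; "qpos": joint angles; "qd": joint speeds; "joint_torque": joint torques, N m; "eef_pos": TCP position; "ee_rot": TCP orientation; "force": force on the tool from outside, world axes, zero at the start; "moment": the same for the moment, N m; "opening": opening from 0.0 (shut) to 1.0 (fully open); "grasp_force": force on a finger pad.
Only numpy, scipy, OpenCV 4.12 (cv2) and the standard library are available. Lean on these libraries where they do the work, as an engineer would, in place of code of your own. Each camera call takes 0.05 s, during which the arm holds its last target. There are 200 camera calls.

## Working session

There is one attempt and no reset: what is moved stays moved. The work goes in short steps, Python scripts to look and compute and a tool call to move; the robot and the scene stay as the last step left them, time stands still between calls to the robot, and variables do not carry over. Pictures are saved under pics/ and viewed, at most 10 in all, crops included, and the job is handed in when it is done.

Besides the shell and the picture viewer there is one more tool, called after "Request:" as name(argument=value, ...), one argument or row to a line, values as JSON. send_rows: Moves the arm, as the interface text tells. Its arguments: {"type":"object","properties":{"steps":{"type":"array","items":{"type":"object","properties":{"jaw":{"type":"number"},"translation":{"type":"array","items":{"type":"number"}},"angular":{"type":"array","items":{"type":"number"}}}}}},"required":["steps"]}

```bash
ls; mkdir -p pics; python3 - <<'E'
from bench import robot, vision
import cv2, numpy as np
s=robot.observe(); print({k:np.round(v,3).tolist() for k,v in s.items()})
for n in("scene","top"):
    im=vision.capture(n); cv2.imwrite(f"pics/{n}0.png",im[:,:,::-1])
    c=vision.calibration(n); print(n,{k:np.round(v,3).tolist() for k,v in c.items()})
E
```

```text
pics
{'time_s': 0.0, 'qpos': [1.492, 0.041, 0.084, -0.0, -1.616, -0.334], 'qd': [-0.0, 0.0, 0.001, 0.001, -0.0, 0.001], 'joint_torque': [0.001, -36.821, 34.741, 6.932, -0.005, -0.0], 'eef_pos': [240.512, 549.348, 244.244], 'ee_rot': [[0.916, -0.401, -0.001], [-0.401, -0.916, -0.002], [0.0, 0.002, -1.0]], 'force': [0.114, -0.498, -0.596], 'moment': [0.033, 0.016, 0.001], 'grasp_force': 0.0, 'opening': 1.0}
scene {'intrinsics': [[433.417, 0.0, 255.781], [0.0, 433.417, 193.802], [0.0, 0.0, 1.0]], 'R': [[-0.699, 0.715, -0.008], [0.554, 0.534, -0.638], [-0.452, -0.451, -0.77]], 't': [395.077, -272.779, 1613.569]}
top {'intrinsics': [[388.347, 0.0, 253.883], [0.0, 388.347, 193.502], [0.0, 0.0, 1.0]], 'R': [[0.0, -1.0, -0.012], [-0.999, 0.0, -0.045], [0.045, 0.012, -0.999]], 't': [-0.856, 562.352, 1440.246]}
```

View pics/top0.png

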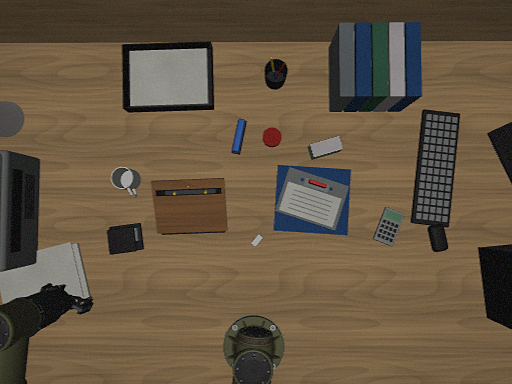

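View pics/scene0.png

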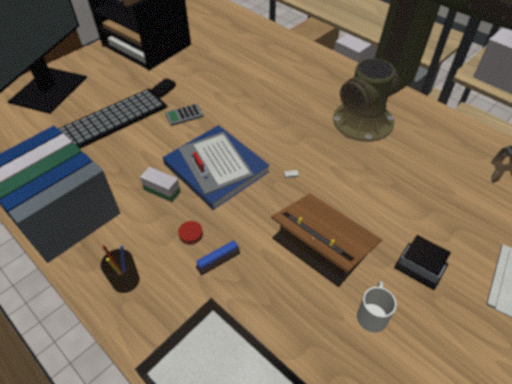

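The top view shows the clipboard on the blue file at about (312,197), with its red clip at (318,184). The easel is centred near (189,206), with yellow pegs at about (178,193) and (205,191). The scene view shows the same layout, with the easel's pegs at about (290,215) and (340,250).

```bash
cat > h.py <<'E'
import numpy as np, cv2
from bench import robot, vision
def ray(c,px):
    K,R,t=(np.array(c[k],float) for k in("intrinsics","R","t"))
    return -R.T@t, R.T@np.linalg.solve(K,[px[0],px[1],1.])
def onplane(c,px,p0,n=(0,0,1)):
    o,d=ray(c,px); n=np.array(n,float); return o+d*((np.array(p0)-o)@n)/(d@n)
def project(c,X):
    K,R,t=(np.array(c[k],float) for k in("intrinsics","R","t")); p=K@(R@np.array(X)+t); return p[:2]/p[2]
def tri(c1,p1,c2,p2):
    (a,u),(b,v)=ray(c1,p1),ray(c2,p2); s=np.linalg.lstsq(np.c_[u,-v],b-a,rcond=None)[0]
    P,Q=a+u*s[0],b+v*s[1]; return (P+Q)/2,np.linalg.norm(P-Q)
def blobs(im,lo,hi,amin=3,box=None):
    hsv=cv2.cvtColor(im,cv2.COLOR_RGB2HSV); m=cv2.inRange(hsv,lo,hi)
    if box: k=np.zeros_like(m); k[box[1]:box[3],box[0]:box[2]]=1; m=m*k
    n,l,st,ce=cv2.connectedComponentsWithStats(m)
    return [(ce[i].round(1).tolist(),st[i].tolist()) for i in range(1,n) if st[i,4]>=amin],m
RED=((0,140,110),(8,255,255)); YEL=((20,120,120),(35,255,255)); BLU=((105,120,50),(125,255,255))
E
python3 - <<'E'
from h import *
for n in("top","scene"):
    im=cv2.cvtColor(cv2.imread(f"pics/{n}0.png"),cv2.COLOR_BGR2RGB); c=vision.calibration(n)
    for nm,col in(("red",RED),("yel",YEL)):
        print(n,nm,blobs(im,*col)[0])
c=vision.calibration("top")
print("clip",onplane(c,(318,183.5),(0,0,81)),"pegs",[onplane(c,p,(0,0,95)) for p in((178,193),(205,191))])
print("easel corners",[onplane(c,p,(0,0,z)) for p,z in(((152,181),99),((225,178),99),((157,235),31),((227,232),31))])
E
```

```text
top red [([272.0, 136.0], [263, 127, 19, 19, 192]), ([317.7, 183.0], [310, 180, 17, 7, 48])]
top yel [([270.5, 57.5], [270, 57, 2, 2, 4]), ([205.0, 192.0], [204, 191, 3, 3, 5]), ([174.0, 193.3], [173, 192, 3, 3, 7])]
scene red [([197.7, 158.5], [194, 152, 9, 13, 42]), ([189.6, 230.4], [178, 221, 24, 20, 372]), ([103.3, 246.3], [103, 246, 2, 2, 3])]
scene yel [([299.7, 219.1], [298, 217, 5, 6, 21]), ([332.0, 241.4], [330, 239, 5, 6, 21]), ([107.1, 258.9], [106, 258, 3, 3, 8])]
clip [ 594.90528395 -229.99748712   81.        ] pegs [array([560.41748827, 266.75249112,  95.        ]), array([567.48798719, 171.11486004,  95.        ])]
easel corners [array([602.71264603, 358.46779018,  99.        ]), array([613.20360708, 100.15741718,  99.        ]), array([408.3593894 , 356.26487976,  31.        ]), array([419.67455317,  97.92724162,  31.        ])]
```

```bash
python3 - <<'E'
from h import *
s=robot.observe();c=vision.calibration("wrist"); T=np.array(s["ee_rot"]);R=np.array(c["R"]);t=np.array(c["t"])
print("K",c["intrinsics"]);print("cam axes in tool",(R@T).T.round(3));print("cam pos in tool",(T.T@(-R.T@t-s["eef_pos"])).round(1))
im=cv2.cvtColor(cv2.imread("pics/top0.png"),cv2.COLOR_BGR2RGB); ct=vision.calibration("top")
b,m=blobs(im,*RED,box=(300,170,340,200)); print(cv2.minAreaRect(cv2.findNonZero(m)))
# paper centre, file
b,m=blobs(im,(0,0,120),(180,60,255),box=(270,160,350,240)); print(b, cv2.minAreaRect(cv2.findNonZero(m)))
c2=vision.calibration("scene")
for a,b in(((317.7,183),(197.7,158.5)),((205,192),(299.7,219.1)),((174,193.3),(332,241.4)),((205,192),(332,241.4)),((174,193.3),(299.7,219.1))): print(a,tri(ct,a,c2,b))
E
```

```text
K [[292.86261792   0.         255.2229726 ]
 [  0.         292.86261792 186.84098661]
 [  0.           0.           1.        ]]
cam axes in tool [[ 0.001 -0.945 -0.327]
 [ 1.     0.001  0.   ]
 [ 0.    -0.327  0.945]]
cam pos in tool [  84.5    1.3 -127.7]
((317.79998779296875, 183.09999084472656), (16.76007080078125, 2.8460497856140137), 18.434947967529297)
[([309.9, 204.0], [279, 182, 62, 45, 1535])] ((311.20001220703125, 199.89999389648438), (56.604766845703125, 38.263553619384766), 18.434947967529297)
(317.7, 183) (array([ 596.68235842, -229.36067195,   75.82701374]), np.float64(1.052591284308981))
(205, 192) (array([563.94367252, 171.1129834 ,  94.92290147]), np.float64(0.0244978340371467))
(174, 193.3) (array([559.4215589 , 281.18544607,  93.78021311]), np.float64(0.030367091326800832))
(205, 192) (array([541.72575297, 220.3700107 ,  17.93834081]), np.float64(92.7715980666011))
(174, 193.3) (array([583.46764887, 233.24544988, 178.38069426]), np.float64(80.57180655737663))
```

```bash
cat >> h.py <<'E'
from scipy.spatial.transform import Rotation as Rot
def down(yaw,tilt=0.):
    "tool x at heading yaw deg, pointing down; tilt deg leans the tool z towards +easel x (for yaw=easel yaw-90)"
    y=np.radians(yaw); x=np.array([np.cos(y),np.sin(y),0]); z=np.array([0,0,-1.]); R=np.c_[x,np.cross(z,x),z]
    return R@Rot.from_rotvec([np.radians(tilt),0,0]).as_matrix()
def plan(p,R,s=None):
    s=s or robot.observe(); T=np.array(s["ee_rot"])
    print("trans cm",(T.T@(np.array(p)-s["eef_pos"])/10).round(3),"ang u",(np.degrees(Rot.from_matrix(T.T@R).as_rotvec())/5).round(3))
E
python3 - <<'E'
from h import *
plan((562,226,245),down(-87.7)); print(down(-87.7,20).round(3))
E
```

```text
trans cm [ 4.2419e+01  1.6727e+01 -3.2000e-02] ang u [ 1.500e-02 -1.100e-02  1.281e+01]
[[ 0.04  -0.939  0.342]
 [-0.999 -0.038  0.014]
 [ 0.    -0.342 -0.94 ]]
```

Request:
send_rows(
  steps=[
    {"jaw": 6,"translation": [42.4,16.7,0],"angular": [0,0,12.8]},
    {"jaw": 6,"translation": [42.4,16.7,0],"angular": [0,0,12.8]},
    {"jaw": 6,"translation": [42.4,16.7,0],"angular": [0,0,12.8]},
    {"jaw": 6,"translation": [42.4,16.7,0],"angular": [0,0,12.8]},
    {"jaw": 6,"translation": [42.4,16.7,0],"angular": [0,0,12.8]},
    {"jaw": 6,"translation": [42.4,16.7,0],"angular": [0,0,12.8]},
    {"jaw": 6,"translation": [42.4,16.7,0],"angular": [0,0,12.8]},
    {"jaw": 6,"translation": [42.4,16.7,0],"angular": [0,0,12.8]},
    {"jaw": 6,"translation": [42.4,16.7,0],"angular": [0,0,12.8]},
    {"jaw": 6,"translation": [42.4,16.7,0],"angular": [0,0,12.8]},
    {"jaw": 6,"translation": [42.4,16.7,0],"angular": [0,0,12.8]},
    {"jaw": 6,"translation": [42.4,16.7,0],"angular": [0,0,12.8]},
  ],
)

```text
time_s: 1.3
eef_pos: [561.6, 227.0, 244.9]
ee_rot: [[0.041, -0.999, -0.001], [-0.999, -0.041, -0.0], [0.0, 0.001, -1.0]]
force: [0.4, 0.4, -0.9]
opening: 0.702
grasp_force: 0.0
```

```bash
python3 - <<'E'
from h import *
s=robot.observe(); print(s["time_s"],s["eef_pos"],s["qd"].__class__, np.abs(s["qd"]).max())
c=vision.calibration("wrist"); im=vision.capture("wrist"); cv2.imwrite("pics/w1.png",im[:,:,::-1]); np.save("w1.npy",[c["R"]]); 
import pickle; pickle.dump((s,c),open("w1.pkl","wb"))
print(blobs(im,*YEL)[0])
E
```

```text
1.3 [561.63928765 226.98784469 244.91214106] <class 'numpy.ndarray'> 0.02240891607712559
[([253.4, 116.4], [246, 111, 16, 12, 141]), ([253.4, 223.2], [247, 216, 14, 14, 117])]
```

View pics/w1.png

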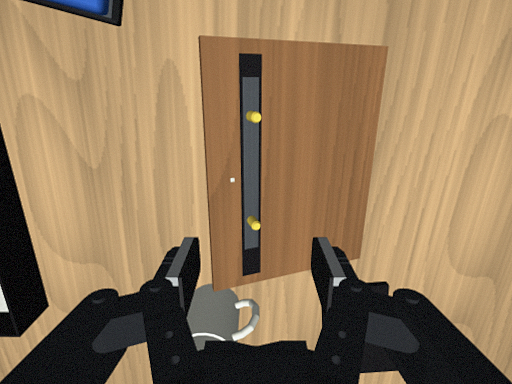

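The wrist picture shows the easel with corners near (200,37), (387,46), (361,260) and (213,290). The pegs are at (253,116) and (253,223), in a slot running from (251,54) to (251,274).

```bash
cat >> h.py <<'E'
def easelR(yaw): return Rot.from_euler("zy",[yaw,-20],degrees=True).as_matrix()
E
python3 - <<'E'
from h import *
import pickle
s,c=pickle.load(open("w1.pkl","rb"))
im=cv2.imread("pics/w1.png"); g=cv2.cvtColor(im,cv2.COLOR_BGR2GRAY)
cor=np.array([[200,37],[387,46],[361,260],[213,290]],np.float32)
cor=cv2.cornerSubPix(g,cor.reshape(-1,1,2),(5,5),(-1,-1),(3,50,.01)).reshape(-1,2); print(cor)
yaw=2.35; E0=np.array([510,228,65.])
for it in range(5):
    R=easelR(yaw); P=np.array([onplane(c,p,E0,R[:,2]) for p in cor]) 
    E0=P.mean(0); E0[:2]-= (R[:2,2]*(E0[2]-65)/R[2,2])*0
    # slide along face so that z=65 at centre
    E0n=P.mean(0); d=P-E0n
    yv=(P[0]+P[3]-P[1]-P[2])  # unused
    yd=(P[3]-P[0]+P[2]-P[1])/2; yaw=np.degrees(np.arctan2(-yd[0],yd[1]))
    # depth: raise plane until centre height is 65
    E0=E0n+np.array([0,0,65-E0n[2]])
print("E0",E0,E0n,"yaw",yaw,"W",[np.linalg.norm(P[i]-P[j]).round(1) for i,j in((0,3),(1,2),(0,1),(3,2))]); print(P.round(1))
R=easelR(yaw)
hsv=cv2.cvtColor(im,cv2.COLOR_BGR2HSV); m=cv2.inRange(hsv,(20,100,60),(36,255,255)); n,l,st,ce=cv2.connectedComponentsWithStats(m)
for i in range(1,n):
    if st[i,4]>40:
        pts=cv2.findNonZero((l==i).astype(np.uint8)); print(ce[i].round(1),st[i],cv2.minAreaRect(pts))
        for h in (0,9,18): print(h,(R.T@(onplane(c,ce[i],E0+R[:,2]*h,R[:,2])-E0)).round(1))
E
```

```text
[[198.0733   35.42232]
 [387.8303   45.79171]
 [358.9594  257.96066]
 [213.      290.     ]]
E0 [514.72876835 229.6427173   65.        ] [514.72876835 229.6427173   65.00002938] yaw 2.520529827884199 W [np.float64(258.3), np.float64(260.7), np.float64(199.2), np.float64(200.8)]
[[613.9 104.  101.1]
 [426.9  96.   33. ]
 [414.7 356.4  28.6]
 [603.3 362.1  97.2]]
[253.3 116.3] [246 111  16  12 149] ((253.30001831054688, 116.10000610351562), (15.17893123626709, 10.75174331665039), 18.434947967529297)
0 [ 51.2 -62.5  -0. ]
9 [ 54.4 -63.5   9. ]
18 [ 57.7 -64.6  18. ]
[253.6 222.7] [247 216  14  14 135] ((253.25, 222.75), (15.55634880065918, 9.192387580871582), 45.0)
0 [51.1 51.7  0. ]
9 [54.3 46.9  9. ]
18 [57.6 42.  18. ]
```

Easel frame: the sides measure 258–261 by 199–201 mm, which matches the given size. The pegs come out at x≈54.4 and y=-63.5 and +46.9, so s≈-8.3 mm. Next I look over the board.

Request:
send_rows(
  steps=[
    {"jaw": 6,"translation": [45.7,-1.6,4.5],"angular": [0,0,4.1]},
    {"jaw": 6,"translation": [45.7,-1.6,4.5],"angular": [0,0,4.1]},
    {"jaw": 6,"translation": [45.7,-1.6,4.5],"angular": [0,0,4.1]},
    {"jaw": 6,"translation": [45.7,-1.6,4.5],"angular": [0,0,4.1]},
    {"jaw": 6,"translation": [45.7,-1.6,4.5],"angular": [0,0,4.1]},
    {"jaw": 6,"translation": [45.7,-1.6,4.5],"angular": [0,0,4.1]},
    {"jaw": 6,"translation": [45.7,-1.6,4.5],"angular": [0,0,4.1]},
    {"jaw": 6,"translation": [45.7,-1.6,4.5],"angular": [0,0,4.1]},
    {"jaw": 6,"translation": [45.7,-1.6,4.5],"angular": [0,0,4.1]},
    {"jaw": 6,"translation": [45.7,-1.6,4.5],"angular": [0,0,4.1]},
    {"jaw": 6,"translation": [45.7,-1.6,4.5],"angular": [0,0,4.1]},
    {"jaw": 6,"translation": [45.7,-1.6,4.5],"angular": [0,0,4.1]},
  ],
)

```text
time_s: 2.55
eef_pos: [597.1, -227.9, 200.6]
ee_rot: [[-0.31, -0.951, 0.0], [-0.951, 0.31, 0.0], [-0.0, -0.0, -1.0]]
force: [-0.2, 0.1, -0.4]
opening: 0.701
grasp_force: 0.0
```

```bash
python3 - <<'E'
from h import *
import pickle
s=robot.observe(); print(s["time_s"],np.abs(s["qd"]).max())
c=vision.calibration("wrist"); im=vision.capture("wrist"); cv2.imwrite("pics/w2.png",im[:,:,::-1])
pickle.dump((s,c),open("w2.pkl","wb"))
b,m=blobs(im,*RED,amin=30); print(b,cv2.minAreaRect(cv2.findNonZero(m)))
E
```

```text
2.55 0.016614157777078663
[([254.7, 179.9], [249, 147, 13, 68, 827]), ([188.8, 320.2], [187, 314, 4, 14, 34])] ((232.63893127441406, 239.99081420898438), (32.74469757080078, 192.75323486328125), 20.176860809326172)
```

View pics/w2.png

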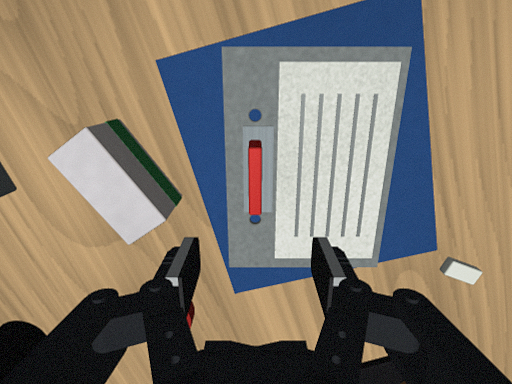

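The wrist picture shows the board with corners near (222,47), (411,47), (378,266) and (229,267). The holes are at about (255,115) and (255,219), and the red bar runs down column 255 from row 140 to row 214.

```bash
python3 - <<'E'
from h import *
import pickle
s,c=pickle.load(open("w2.pkl","rb"))
im=cv2.imread("pics/w2.png"); g=cv2.cvtColor(im,cv2.COLOR_BGR2GRAY)
cor=np.array([[222,47],[411,47],[378,266],[229,267]],np.float32)
cor=cv2.cornerSubPix(g,cor.reshape(-1,1,2),(4,4),(-1,-1),(3,50,.01)).reshape(-1,2); print(cor)
P=np.array([onplane(c,p,(0,0,41)) for p in cor]); print(P.round(1),[np.linalg.norm(P[i]-P[j]).round(1) for i,j in((0,3),(1,2),(0,1),(3,2))])
xd=(P[0]-P[1]+P[3]-P[2]); yaw=np.degrees(np.arctan2(xd[1],xd[0])); yd=P[3]-P[0]+P[2]-P[1]; print("yaw",yaw,np.degrees(np.arctan2(-yd[0],yd[1])))
C=P.mean(0); B=Rot.from_euler("z",yaw,degrees=True).as_matrix(); print("clip from corners",C+B@[55,0,0])
hsv=cv2.cvtColor(im,cv2.COLOR_BGR2HSV); m=cv2.inRange(hsv,(105,100,40),(125,255,255)); n,l,st,ce=cv2.connectedComponentsWithStats(m)
H=[]
for i in range(1,n):
    if 25<st[i,4]<400: H.append(onplane(c,ce[i],(0,0,41))); print("hole",ce[i].round(1),st[i],H[-1].round(1),(B.T@(H[-1]-C)).round(1))
# red bar corners top face
m=cv2.inRange(hsv,(0,120,120),(10,255,255)); m[:, :240]=0;m[:,270:]=0
ys,xs=np.nonzero(m); print("red rows",ys.min(),ys.max(),[(r,xs[ys==r].min(),xs[ys==r].max()) for r in range(ys.min(),ys.max()+1,8)])
for px in((255,ys.max()+.5),): print((B.T@(onplane(c,px,(0,0,81))-C)).round(1))
for a,b in ((249,261),): 
  for r in (160,190,205):
    xr=xs[ys==r]; print(r,[(B.T@(onplane(c,(q,r),(0,0,81))-C)).round(1)[:2] for q in (xr.min()-.5,xr.max()+.5)])
plan((*(C+B@[55,0,0])[:2],90),down(yaw-90))
E
```

```text
[[222.        47.      ]
 [411.59576   46.405327]
 [377.56247  262.38837 ]
 [225.75122  267.37018 ]]
[[ 588.8 -349.4   41. ]
 [ 428.1 -297.6   41. ]
 [ 497.   -85.1   41. ]
 [ 663.8 -132.4   41. ]] [np.float64(229.6), np.float64(223.4), np.float64(168.8), np.float64(173.4)]
yaw -16.828954738719275 -18.526927908333096
clip from corners [ 597.09915539 -232.0261286    41.        ]
hole [254.7 114.7] [249 109  12  12 113] [ 579.3 -284.4   41. ] [ 53.2 -55.3   0. ]
hole [254.6 218.2] [250 215  10   8  62] [ 613.1 -181.    41. ] [55.6 53.5  0. ]
red rows 147 214 [(147, np.int64(250), np.int64(257)), (155, np.int64(249), np.int64(260)), (163, np.int64(249), np.int64(260)), (171, np.int64(249), np.int64(261)), (179, np.int64(249), np.int64(261)), (187, np.int64(249), np.int64(260)), (195, np.int64(249), np.int64(260)), (203, np.int64(249), np.int64(260)), (211, np.int64(249), np.int64(260))]
[54.7 30.9 40. ]
160 [array([ 59.2, -20.8]), array([ 48. , -20.6])]
190 [array([60. ,  6.8]), array([49.2,  7. ])]
205 [array([60.4, 21.3]), array([49.5, 21.5])]
trans cm [ 0.423 -0.121 11.084] ang u [-0.008  0.003 -0.24 ]
```

```bash
python3 - <<'E'
from h import *
import pickle
s,c=pickle.load(open("w2.pkl","rb")); T=np.array(s["ee_rot"])
a,b=[onplane(c,(254.7,r),(0,0,81)) for r in(146.7,214.5)]; print(a,b,np.linalg.norm(a-b),(a+b)/2, "yaw",np.degrees(np.arctan2(-(b-a)[0],(b-a)[1])))
m=(a+b)/2; h1=onplane(c,(254.7,114.5),(0,0,41)); print("hole1->mid",T.T@(h1-m), h1)
plan((m[0],m[1],35+30-5),down(-108))
E
```

```text
[ 586.40518385 -262.58895682   81.        ] [ 606.00730975 -202.44361699   81.        ] 63.259032900843046 [ 596.2062468  -232.51628691   81.        ] yaw -18.051443304521914
hole1->mid [54.78108656 -0.05860173 39.98765369] [ 579.29099468 -284.61098503   41.        ]
trans cm [ 0.499 -0.049 14.084] ang u [-0.008  0.003 -0.005]
```

Request:
send_rows(
  steps=[
    {"jaw": 4,"translation": [0.5,0,4],"angular": [0,0,0]},
    {"jaw": 4,"translation": [0.5,-0.05,8],"angular": [0,0,0]},
    {"jaw": 4,"translation": [0.5,-0.05,11],"angular": [0,0,0]},
    {"jaw": 4,"translation": [0.5,-0.05,13],"angular": [0,0,0]},
    {"jaw": 4,"translation": [0.5,-0.05,14.1],"angular": [0,0,0]},
    {"jaw": 4,"translation": [0.5,-0.05,14.1],"angular": [0,0,0]},
    {"jaw": 4,"translation": [0.5,-0.05,14.1],"angular": [0,0,0]},
  ],
)

```text
time_s: 3.3
eef_pos: [596.6, -233.9, 61.0]
ee_rot: [[-0.31, -0.951, 0.002], [-0.951, 0.31, -0.001], [0.0, -0.002, -1.0]]
force: [0.3, 0.2, 0.6]
opening: 0.467
grasp_force: 0.0
```

Request:
send_rows(
  steps=[
    {"jaw": 2,"translation": [0,0,0],"angular": [0,0,0]},
    {"jaw": 0.5,"translation": [0,0,0],"angular": [0,0,0]},
    {"jaw": 0.5,"translation": [0,0,0],"angular": [0,0,0]},
    {"jaw": 0.5,"translation": [0,0,0],"angular": [0,0,0]},
    {"jaw": 0.5,"translation": [0,0,0],"angular": [0,0,0]},
    {"jaw": 0.5,"translation": [0,0,0],"angular": [0,0,0]},
  ],
)

```text
time_s: 3.9
eef_pos: [596.5, -234.5, 61.0]
ee_rot: [[-0.311, -0.95, 0.002], [-0.95, 0.311, -0.001], [-0.0, -0.002, -1.0]]
force: [0.1, 2.0, 6.1]
opening: 0.131
grasp_force: 59.6
```

Request:
send_rows(
  steps=[
    {"jaw": 0.5,"translation": [0,0,-0.7],"angular": [0,0,0]},
    {"jaw": 0.5,"translation": [0,0,-2],"angular": [0,0,0]},
    {"jaw": 0.5,"translation": [0,0,-4],"angular": [0,0,0]},
    {"jaw": 0.5,"translation": [0,0,-7],"angular": [0,0,0]},
    {"jaw": 0.5,"translation": [0,0,-10],"angular": [0,0,0]},
    {"jaw": 0.5,"translation": [0,0,-13],"angular": [0,0,0]},
    {"jaw": 0.5,"translation": [0,0,-15],"angular": [0,0,0]},
    {"jaw": 0.5,"translation": [0,0,-15],"angular": [0,0,0]},
    {"jaw": 0.5,"translation": [0,0,-15],"angular": [0,0,0]},
  ],
)

```text
time_s: 4.8
eef_pos: [595.5, -234.1, 208.7]
ee_rot: [[-0.312, -0.95, -0.0], [-0.95, 0.312, 0.001], [-0.001, 0.001, -1.0]]
force: [0.7, -0.1, -3.4]
opening: 0.132
grasp_force: 58.6
```

```bash
python3 - <<'E'
from h import *
import pickle
s=robot.observe(); print(s["time_s"],s["eef_pos"],s["force"],s["moment"],s["opening"])
c=vision.calibration("wrist"); im=vision.capture("wrist"); cv2.imwrite("pics/w3.png",im[:,:,::-1])
pickle.dump((s,c),open("w3.pkl","wb"))
E
```

```text
4.8 [ 595.5470395  -234.13312844  208.65222587] [ 0.67092769 -0.10180097 -3.40556456] [ 0.00928252 -0.0852845   0.05768282] 0.1321701087511661
```

View pics/w3.png

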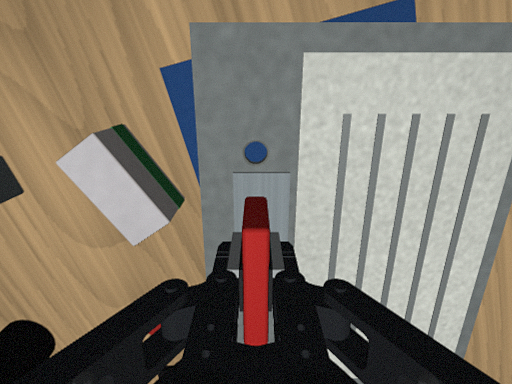

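The board is held on the red bar. The hole nearer the camera is visible at about (256,152), with blue showing through it.

```bash
cat >> h.py <<'E'
def intool(s,X): return np.array(s["ee_rot"]).T@(np.array(X)-s["eef_pos"])
E
python3 - <<'E'
from h import *
import pickle
s,c=pickle.load(open("w3.pkl","rb")); T=np.array(s["ee_rot"]); p=np.array(s["eef_pos"])
im=cv2.imread("pics/w3.png"); hsv=cv2.cvtColor(im,cv2.COLOR_BGR2HSV); m=cv2.inRange(hsv,(100,100,30),(125,255,255)); m[:130]=0;m[175:]=0;m[:,:235]=0;m[:,275:]=0
n,l,st,ce=cv2.connectedComponentsWithStats(m); print(ce[1],st[1:])
for z in (18,20,22): print(z,intool(s,onplane(c,ce[1],p+T[:,2]*z,T[:,2])).round(2))
# size of hole -> depth
e=[intool(s,onplane(c,(x,ce[1][1]),p+T[:,2]*20,T[:,2]))[1].round(2) for x in(st[1][0]-.5,st[1][0]+st[1][2]-.5)]; print(e)
# board edge x at tool: near edge row 22.5
for px in((190,22.5),(400,22.5),(206,250)): print(intool(s,onplane(c,px,p+T[:,2]*20,T[:,2])).round(1))
E0=np.array([514.73,229.64,65]); R=easelR(2.52)
print("hover",E0+R@[55,-10.1,85]); plan(E0+R@[55,-10.1,85],down(2.52-90,20))
plan(E0+R@[55,-10.1,85]+[0,0,60],down(2.52-90,0))
E
```

```text
[255.35142857 151.50285714] [[245 142  22  20 350]]
18 [54.04 -0.1  18.  ]
20 [53.61 -0.1  20.  ]
22 [53.17 -0.09 22.  ]
[np.float64(-5.66), np.float64(5.62)]
[112.2 -29.4  20. ]
[112.2  64.5  20. ]
[ -4.1 -28.5  20. ]
hover [537.70869785 221.96801387 163.8186727 ]
trans cm [-41.536  19.657   4.429] ang u [ 3.985 -0.712 -4.095]
trans cm [-41.538  19.672  -1.571] ang u [ 0.028  0.009 -4.135]
```

Request:
send_rows(
  steps=[
    {"jaw": 0.5,"translation": [-3,1.4,-1.5],"angular": [0,0,0]},
    {"jaw": 0.5,"translation": [-7,3.3,-1.5],"angular": [0.6,-0.1,-0.6]},
    {"jaw": 0.5,"translation": [-11,5.2,-1.5],"angular": [1.2,-0.2,-1.2]},
    {"jaw": 0.5,"translation": [-15,7.1,-1.5],"angular": [1.8,-0.3,-1.8]},
    {"jaw": 0.5,"translation": [-19,9,-1.5],"angular": [2.4,-0.4,-2.4]},
    {"jaw": 0.5,"translation": [-23,10.9,-1.5],"angular": [3,-0.5,-3]},
    {"jaw": 0.5,"translation": [-27,12.8,-1.5],"angular": [3.5,-0.6,-3.5]},
    {"jaw": 0.5,"translation": [-31,14.7,-1.5],"angular": [4,-0.7,-4.1]},
    {"jaw": 0.5,"translation": [-35,16.6,-1.5],"angular": [4,-0.7,-4.1]},
    {"jaw": 0.5,"translation": [-39,18.5,-1.5],"angular": [4,-0.7,-4.1]},
    {"jaw": 0.5,"translation": [-41.5,19.7,-1.5],"angular": [4,-0.7,-4.1]},
    {"jaw": 0.5,"translation": [-41.5,19.7,-1.5],"angular": [4,-0.7,-4.1]},
  ],
)

```text
time_s: 6.05
eef_pos: [536.3, 223.9, 221.1]
ee_rot: [[0.048, -0.939, 0.341], [-0.999, -0.047, 0.011], [0.006, -0.342, -0.94]]
force: [0.2, 0.2, -4.3]
opening: 0.132
grasp_force: 59.2
```

```bash
cat >> h.py <<'E'
E0=np.array([514.73,229.64,65]); ER=easelR(2.52)
def ineasel(X): return ER.T@(np.array(X)-E0)
def goto(x,y,z): plan(E0+ER@[x,y,z],down(2.52-90,20))
def stat():
    s=robot.observe(); print(round(s["time_s"],2),"TCP in easel",ineasel(s["eef_pos"]).round(2),"F easel",(ER.T@s["force"]).round(2),"M",(np.array(s["ee_rot"]).T@s["moment"]).round(2),"op",round(s["opening"],3)); return s
E
python3 - <<'E'
from h import *
stat(); goto(55,-9.9,60)
E
```

```text
6.05 TCP in easel [ 73.33  -8.97 139.26] F easel [-1.3   0.24 -4.09] M [-1.22 -0.07 -0.01] op 0.132
trans cm [0.177 1.833 7.924] ang u [ 0.005 -0.043  0.067]
```

Request:
send_rows(
  steps=[
    {"jaw": 0.5,"translation": [0.1,1,3],"angular": [0,-0.04,0.07]},
    {"jaw": 0.5,"translation": [0.18,1.83,5.5],"angular": [0,-0.04,0.07]},
    {"jaw": 0.5,"translation": [0.18,1.83,7],"angular": [0,-0.04,0.07]},
    {"jaw": 0.5,"translation": [0.18,1.83,7.9],"angular": [0,-0.04,0.07]},
    {"jaw": 0.5,"translation": [0.18,1.83,7.9],"angular": [0,-0.04,0.07]},
    {"jaw": 0.5,"translation": [0.18,1.83,7.9],"angular": [0,-0.04,0.07]},
  ],
)

```text
time_s: 6.65
eef_pos: [548.2, 219.5, 144.2]
ee_rot: [[0.039, -0.938, 0.345], [-0.999, -0.036, 0.016], [-0.002, -0.345, -0.938]]
force: [-0.1, 0.5, -3.5]
opening: 0.135
grasp_force: 59.3
```

```bash
python3 - <<'E'
from h import *
import pickle
s=stat(); c=vision.calibration("wrist"); im=vision.capture("wrist"); cv2.imwrite("pics/w4.png",im[:,:,::-1]); cs=vision.capture("scene"); cv2.imwrite("pics/s4.png",cs[:,:,::-1])
pickle.dump((s,c),open("w4.pkl","wb")); goto(55,-9.9,60)
b=cv2.resize(im[80:230,170:340,::-1],None,fx=3,fy=3,interpolation=cv2.INTER_CUBIC); d=cv2.resize(cs[170:290,250:390,::-1],None,fx=3.5,fy=3.5,interpolation=cv2.INTER_CUBIC)
o=np.zeros((max(len(b),len(d)),b.shape[1]+d.shape[1],3),np.uint8); o=o[:, :800]; o[:len(b),:b.shape[1]]=b; w=800-b.shape[1]; o[:len(d),b.shape[1]:]=d[:,:w][:, :o.shape[1]-b.shape[1]] if d.shape[1]>=w else np.pad(d,((0,0),(0,w-d.shape[1]),(0,0)))
cv2.imwrite("pics/c4.png",o); print(o.shape, blobs(im,*YEL)[0], blobs(cs,*YEL)[0])
E
```

```text
6.65 TCP in easel [ 58.02 -12.69  63.03] F easel [-1.22  0.59 -3.25] M [-1.09 -0.01 -0.01] op 0.135
trans cm [-0.226  0.348  0.378] ang u [-0.054  0.022 -0.06 ]
(450, 800, 3) [([259.0, 146.9], [253, 141, 14, 12, 125])] [([298.9, 221.1], [298, 220, 3, 3, 8]), ([331.1, 243.3], [330, 242, 3, 4, 9]), ([107.4, 258.9], [106, 258, 4, 3, 11])]
```

View pics/c4.png

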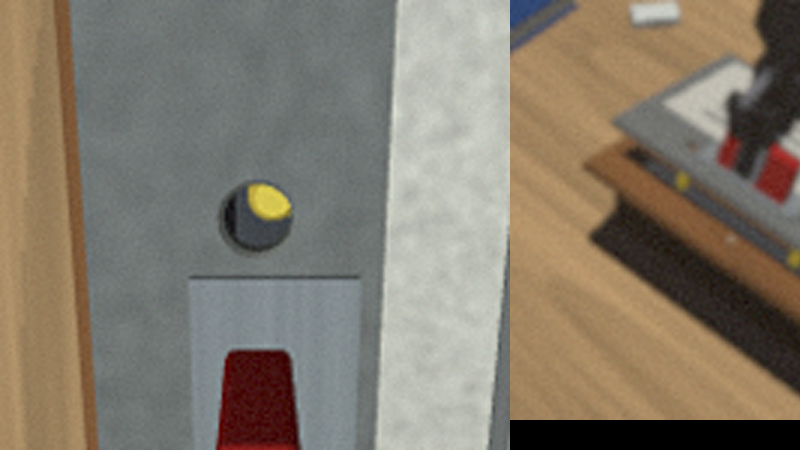

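The wrist crop shows the yellow peg tip up and right of the hole's centre: the peg is at about (259,147) and the hole at (255.7,152) in the full picture. The scene crop shows the board hovering parallel over the stand.

```bash
cat >> h.py <<'E'
def pegcheck(s,c,im):
    T=np.array(s["ee_rot"]); p=np.array(s["eef_pos"])
    b=[q for q in blobs(im,*YEL,amin=8)[0] if 230<q[0][0]<285 and 100<q[0][1]<190]
    hole=onplane(c,(255.4,151.5),p+T[:,2]*20,T[:,2]); print("hole in easel",ineasel(hole).round(2))
    for q in b: print(q,"tip@18",ineasel(onplane(c,q[0],E0+ER[:,2]*18,ER[:,2])).round(2),"@12",ineasel(onplane(c,q[0],E0+ER[:,2]*12,ER[:,2])).round(2))
E
python3 - <<'E'
from h import *
s=stat(); c=vision.calibration("wrist"); im=vision.capture("wrist"); pegcheck(s,c,im); stat(); print(np.abs(robot.observe()["qd"]).max()); goto(55,-9.9,60)
E
```

```text
6.75 TCP in easel [ 58.45 -12.25  63.76] F easel [-0.85 -0.38 -2.25] M [-1.15 -0.   -0.02] op 0.132
hole in easel [ 57.47 -65.44  42.86]
([259.5, 146.3], [254, 141, 13, 11, 99]) tip@18 [ 55.15 -62.76  18.  ] @12 [ 55.09 -61.47  12.  ]
6.8 TCP in easel [ 58.41 -12.18  63.77] F easel [-0.93  0.57 -2.95] M [-1.19  0.   -0.01] op 0.135
0.0022401752488077934
trans cm [-0.219  0.345  0.379] ang u [-0.054  0.024 -0.06 ]
```

Request:
send_rows(
  steps=[
    {"jaw": 0.5,"translation": [-0.25,0.34,0.4],"angular": [-0.05,0.02,-0.06]},
    {"jaw": 0.5,"translation": [-0.25,0.34,0.68],"angular": [-0.05,0.02,-0.06]},
    {"jaw": 0.5,"translation": [-0.25,0.34,0.68],"angular": [-0.05,0.02,-0.06]},
    {"jaw": 0.5,"translation": [-0.25,0.34,0.68],"angular": [-0.05,0.02,-0.06]},
    {"jaw": 0.5,"translation": [-0.25,0.34,0.68],"angular": [-0.05,0.02,-0.06]},
    {"jaw": 0.5,"translation": [-0.25,0.34,0.68],"angular": [-0.05,0.02,-0.06]},
  ],
)

```text
time_s: 7.4
eef_pos: [547.1, 222.3, 136.4]
ee_rot: [[0.044, -0.939, 0.341], [-0.999, -0.042, 0.014], [0.001, -0.341, -0.94]]
force: [0.4, 0.5, -3.2]
opening: 0.132
grasp_force: 59.2
```

```bash
python3 - <<'E'
from h import *
s=stat(); c=vision.calibration("wrist"); im=vision.capture("wrist"); pegcheck(s,c,im); goto(55,-9.6,57)
print((ER.T@np.array(s["ee_rot"])).round(4)); cv2.imwrite("pics/w5.png",im[:,:,::-1])
# hole boundary: fit of dark/yellow region within grey board
g=cv2.cvtColor(im,cv2.COLOR_RGB2HSV); roi=im[125:178,230:282].astype(int); m=((roi.max(2)<85)|((g[125:178,230:282,1]>110))).astype(np.uint8)
n,l,st,ce=cv2.connectedComponentsWithStats(m); i=1+np.argmax(st[1:,4]); print("hole blob",ce[i]+[230,125],st[i])
E
```

```text
7.4 TCP in easel [54.46 -9.74 56.08] F easel [-0.7   0.52 -3.11] M [-1.15 -0.03 -0.04] op 0.132
hole in easel [ 53.66 -62.97  35.3 ]
([254.7, 145.6], [248, 141, 14, 10, 107]) tip@18 [ 54.03 -62.39  18.  ] @12 [ 54.04 -61.13  12.  ]
trans cm [-0.015 -0.055 -0.092] ang u [ 0.009 -0.006  0.003]
[[-2.300e-03 -1.000e+00 -4.000e-04]
 [-9.999e-01  2.300e-03  1.450e-02]
 [-1.450e-02  5.000e-04 -9.999e-01]]
hole blob [254.57345972 152.33886256] [ 13  16  24  23 422]
```

Found an error in my helper: the Euler order for the easel frame should be intrinsic. I'll fix it and recompute.

```bash
sed -i 's/from_euler("zy"/from_euler("ZY"/' h.py; python3 - <<'E'
from h import *
import pickle,re
s,c=pickle.load(open("w1.pkl","rb"))
cor=np.array([[200,36.5],[387.5,45.8],[360.5,259.5],[213,290]]); yaw=2.4; E=np.array([514.7,229.6,65])
for it in range(8):
    R=easelR(yaw); P=np.array([onplane(c,p,E,R[:,2]) for p in cor]); E=P.mean(0); E[2]=65
    yd=P[3]-P[0]+P[2]-P[1]; yaw=np.degrees(np.arctan2(-yd[0],yd[1]))
print(E,yaw,[np.linalg.norm(P[i]-P[j]).round(1) for i,j in((0,3),(1,2),(0,1),(3,2))])
for px in((253.35,116.35),(253.5,222.95)): print((R.T@(onplane(c,px,E+R[:,2]*9,R[:,2])-E)).round(1))
# pegs direction
a,b=[onplane(c,px,E+R[:,2]*9,R[:,2]) for px in((253.35,116.35),(253.5,222.95))]; d=b-a; print("peg yaw",np.degrees(np.arctan2(-d[0],d[1])))
st=open("h.py").read(); open("h.py","w").write(re.sub(r"E0=np.array.*",f"E0=np.array({E.round(2).tolist()}); YAW=2.4; ER=easelR(YAW)",st).replace("down(2.52-90,20)","down(YAW-90,20)"))
E
python3 - <<'E'
from h import *
s=stat(); c=vision.calibration("wrist"); im=vision.capture("wrist"); pegcheck(s,c,im); print((ER.T@np.array(s["ee_rot"])).round(4))
E
```

```text
[513.81909128 229.5195323   65.        ] 2.5594647639564583 [np.float64(255.9), np.float64(262.2), np.float64(198.4), np.float64(202.2)]
[ 55.2 -63.1   9. ]
[55.6 47.   9. ]
peg yaw 2.3731362074802873
7.45 TCP in easel [55.37 -8.6  55.88] F easel [-0.9   1.31 -3.42] M [-1.12 -0.01 -0.06] op 0.131
hole in easel [ 54.81 -62.14  35.87]
([254.7, 145.6], [248, 141, 14, 10, 106]) tip@18 [ 55.17 -61.7   18.  ] @12 [ 55.17 -60.52  12.  ]
[[ 2.3e-03 -1.0e+00 -8.0e-04]
 [-1.0e+00 -2.3e-03  2.0e-04]
 [-2.0e-04  8.0e-04 -1.0e+00]]
```

Request:
send_rows(
  steps=[
    {"jaw": 0.5,"translation": [0.04,-0.04,0.3],"angular": [0,0,0]},
    {"jaw": 0.5,"translation": [0.04,-0.04,0.6],"angular": [0,0,0]},
    {"jaw": 0.5,"translation": [0.04,-0.04,0.85],"angular": [0,0,0]},
    {"jaw": 0.5,"translation": [0.04,-0.04,1.05],"angular": [0,0,0]},
    {"jaw": 0.5,"translation": [0.04,-0.04,1.2],"angular": [0,0,0]},
    {"jaw": 0.5,"translation": [0.04,-0.04,1.3],"angular": [0,0,0]},
    {"jaw": 0.5,"translation": [0.04,-0.04,1.4],"angular": [0,0,0]},
    {"jaw": 0.5,"translation": [0.04,-0.04,1.4],"angular": [0,0,0]},
    {"jaw": 0.5,"translation": [0.04,-0.04,1.4],"angular": [0,0,0]},
  ],
)

```text
time_s: 8.4
eef_pos: [552.2, 222.1, 123.3]
ee_rot: [[0.044, -0.939, 0.341], [-0.999, -0.042, 0.014], [0.001, -0.341, -0.94]]
force: [-0.7, -0.3, -3.3]
opening: 0.132
grasp_force: 59.2
```

```bash
python3 - <<'E'
from h import *
s=stat(); c=vision.calibration("wrist"); im=vision.capture("wrist"); pegcheck(s,c,im); cv2.imwrite("pics/w6.png",cv2.resize(im[100:200,200:310,::-1],None,fx=5,fy=5,interpolation=cv2.INTER_CUBIC))
E
```

```text
8.4 TCP in easel [55.69 -9.02 41.81] F easel [-1.84 -0.3  -2.82] M [-1.11  0.05  0.04] op 0.132
hole in easel [ 55.15 -62.54  21.81]
([254.8, 148.8], [247, 142, 17, 15, 204]) tip@18 [ 55.46 -63.16  18.  ] @12 [ 55.46 -61.92  12.  ]
```

View pics/w6.png

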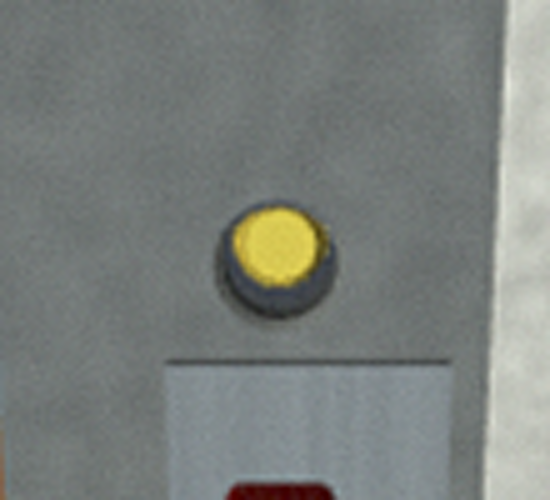

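The wrist crop shows the peg tip inside the hole, slightly high of centre: the tip is at crop (278,245) and the hole at (277,261). No contact force yet. I'll nudge -0.6 mm in y and continue gently.

Request:
send_rows(
  steps=[
    {"jaw": 0.5,"translation": [0.06,-0.02,0],"angular": [0,0,0]},
    {"jaw": 0.5,"translation": [0.06,-0.02,0.1],"angular": [0,0,0]},
    {"jaw": 0.5,"translation": [0.06,-0.02,0.2],"angular": [0,0,0]},
    {"jaw": 0.5,"translation": [0.06,-0.02,0.3],"angular": [0,0,0]},
    {"jaw": 0.5,"translation": [0.06,-0.02,0.4],"angular": [0,0,0]},
    {"jaw": 0.5,"translation": [0.06,-0.02,0.4],"angular": [0,0,0]},
    {"jaw": 0.5,"translation": [0.06,-0.02,0.4],"angular": [0,0,0]},
  ],
)

```text
time_s: 9.15
eef_pos: [553.8, 221.5, 119.5]
ee_rot: [[0.044, -0.939, 0.341], [-0.999, -0.042, 0.014], [0.001, -0.341, -0.94]]
force: [-0.2, -0.1, -3.2]
opening: 0.133
grasp_force: 59.2
```

```bash
python3 - <<'E'
from h import *
s=stat(); c=vision.calibration("wrist"); im=vision.capture("wrist"); pegcheck(s,c,im)
E
```

```text
9.15 TCP in easel [55.84 -9.64 37.7 ] F easel [-1.27 -0.04 -2.9 ] M [-1.13 -0.    0.01] op 0.133
hole in easel [ 55.29 -63.17  17.7 ]
([255.0, 150.3], [247, 142, 17, 18, 250]) tip@18 [ 55.49 -63.85  18.  ] @12 [ 55.49 -62.58  12.  ]
```

Request:
send_rows(
  steps=[
    {"jaw": 0.5,"translation": [0.01,-0.01,0.12],"angular": [0,0,0]},
    {"jaw": 0.5,"translation": [0.01,-0.01,0.24],"angular": [0,0,0]},
    {"jaw": 0.5,"translation": [0.01,-0.01,0.36],"angular": [0,0,0]},
    {"jaw": 0.5,"translation": [0.01,-0.01,0.48],"angular": [0,0,0]},
    {"jaw": 0.5,"translation": [0.01,-0.01,0.6],"angular": [0,0,0]},
    {"jaw": 0.5,"translation": [0.01,-0.01,0.7],"angular": [0,0,0]},
    {"jaw": 0.5,"translation": [0.01,-0.01,0.8],"angular": [0,0,0]},
    {"jaw": 0.5,"translation": [0.01,-0.01,0.8],"angular": [0,0,0]},
    {"jaw": 0.5,"translation": [0.01,-0.01,0.8],"angular": [0,0,0]},
  ],
)

```text
time_s: 10.1
eef_pos: [556.6, 221.6, 112.1]
ee_rot: [[0.044, -0.939, 0.341], [-0.999, -0.042, 0.014], [0.001, -0.341, -0.94]]
force: [0.6, -0.6, -3.1]
opening: 0.128
grasp_force: 59.2
```

```bash
python3 - <<'E'
from h import *
s=stat(); c=vision.calibration("wrist"); im=vision.capture("wrist"); pegcheck(s,c,im)
E
```

```text
10.1 TCP in easel [55.95 -9.72 29.74] F easel [-0.47 -0.61 -3.11] M [-1.14  0.04  0.09] op 0.128
hole in easel [ 55.4  -63.26   9.74]
([255.2, 153.3], [247, 144, 18, 20, 295]) tip@18 [ 55.52 -64.15  18.  ] @12 [ 55.51 -62.82  12.  ]
```

Request:
send_rows(
  steps=[
    {"jaw": 0.5,"translation": [0,0,0.08],"angular": [0,0,0]},
    {"jaw": 0.5,"translation": [0,0,0.16],"angular": [0,0,0]},
    {"jaw": 0.5,"translation": [0,0,0.24],"angular": [0,0,0]},
    {"jaw": 0.5,"translation": [0,0,0.3],"angular": [0,0,0]},
    {"jaw": 0.5,"translation": [0,0,0.3],"angular": [0,0,0]},
  ],
)

```text
time_s: 10.65
eef_pos: [557.6, 221.6, 109.1]
ee_rot: [[0.044, -0.939, 0.341], [-0.999, -0.042, 0.014], [0.001, -0.341, -0.94]]
force: [0.1, 0.0, -2.9]
opening: 0.131
grasp_force: 59.2
```

Request:
send_rows(
  steps=[
    {"jaw": 0.5,"translation": [0,0,0.04],"angular": [0,0,0]},
    {"jaw": 0.5,"translation": [0,0,0.07],"angular": [0,0,0]},
    {"jaw": 0.5,"translation": [0,0,0.07],"angular": [0,0,0]},
  ],
)

```text
time_s: 10.95
eef_pos: [557.9, 221.6, 108.6]
ee_rot: [[0.044, -0.939, 0.341], [-0.999, -0.042, 0.014], [0.001, -0.341, -0.94]]
force: [-0.4, 0.4, -3.0]
opening: 0.135
grasp_force: 59.2
```

Request:
send_rows(
  steps=[
    {"jaw": 0.5,"translation": [0,0,0.04],"angular": [0,0,0]},
    {"jaw": 0.5,"translation": [0,0,0.07],"angular": [0,0,0]},
    {"jaw": 0.5,"translation": [0,0,0.07],"angular": [0,0,0]},
  ],
)

```text
time_s: 11.25
eef_pos: [558.1, 221.7, 108.4]
ee_rot: [[0.044, -0.939, 0.341], [-0.999, -0.042, 0.014], [0.001, -0.341, -0.94]]
force: [-4.6, -1.2, 0.0]
opening: 0.133
grasp_force: 59.7
```

Request:
send_rows(
  steps=[
    {"jaw": 0.5,"translation": [0,0,0.04],"angular": [0,0,0]},
    {"jaw": 0.5,"translation": [0,0,0.07],"angular": [0,0,0]},
    {"jaw": 0.5,"translation": [0,0,0.07],"angular": [0,0,0]},
  ],
)

```text
time_s: 11.55
eef_pos: [558.3, 221.7, 108.4]
ee_rot: [[0.044, -0.939, 0.341], [-0.999, -0.042, 0.014], [0.001, -0.342, -0.94]]
force: [-8.1, -1.3, 5.0]
opening: 0.126
grasp_force: 60.7
```

```bash
python3 - <<'E'
from h import *
stat()
E
```

```text
11.55 TCP in easel [56.33 -9.68 25.7 ] F easel [-5.98 -0.96  7.46] M [-2.91  0.33 -0.03] op 0.126
```

Contact with the face came at the expected depth: TCP 25.7 mm off the face, about 10 N normal. I'll ease off slightly and release.

Request:
send_rows(
  steps=[
    {"jaw": 0.5,"translation": [0,0.02,-0.07],"angular": [0,0,0]},
    {"jaw": 0.5,"translation": [0,0.02,-0.07],"angular": [0,0,0]},
    {"jaw": 1.4,"translation": [0,0.02,-0.07],"angular": [0,0,0]},
    {"jaw": 2,"translation": [0,0.02,-0.07],"angular": [0,0,0]},
    {"jaw": 3,"translation": [0,0.02,-0.07],"angular": [0,0,0]},
    {"jaw": 4,"translation": [0,0.02,-0.07],"angular": [0,0,0]},
    {"jaw": 4,"translation": [0,0.02,-0.07],"angular": [0,0,0]},
    {"jaw": 4,"translation": [0,0.02,-0.07],"angular": [0,0,0]},
  ],
)

```text
time_s: 12.35
eef_pos: [557.9, 221.7, 107.9]
ee_rot: [[0.044, -0.939, 0.341], [-0.999, -0.042, 0.014], [0.001, -0.341, -0.94]]
force: [-0.3, -0.0, -0.2]
opening: 0.465
grasp_force: 0.0
```

```bash
python3 - <<'E'
from h import *
s=stat(); im=vision.capture("wrist"); cv2.imwrite("pics/w7.png",im[:,:,::-1])
E
```

```text
12.35 TCP in easel [55.78 -9.69 25.38] F easel [-0.31 -0.02 -0.05] M [-0.91 -0.06 -0.03] op 0.465
```

View pics/w7.png

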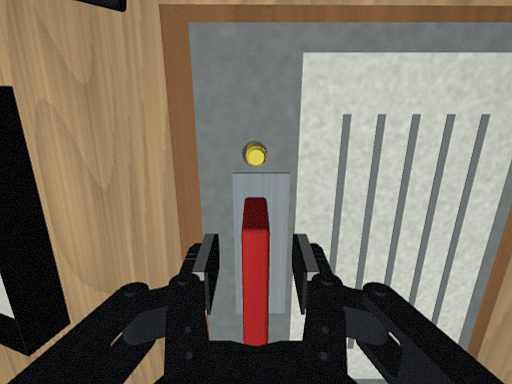

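The fingers are open and clear of the bar, and the yellow peg stands through the hole at (256,154). I'll retreat straight back along the tool axis.

Request:
send_rows(
  steps=[
    {"jaw": 4,"translation": [0,0,-1],"angular": [0,0,0]},
    {"jaw": 4,"translation": [0,0,-3],"angular": [0,0,0]},
    {"jaw": 4,"translation": [0,0,-6],"angular": [0,0,0]},
    {"jaw": 4,"translation": [0,0,-9],"angular": [0,0,0]},
    {"jaw": 4,"translation": [0,0,-12],"angular": [0,0,0]},
    {"jaw": 4,"translation": [0,0,-14],"angular": [0,0,0]},
    {"jaw": 4,"translation": [0,0,-14],"angular": [0,0,0]},
    {"jaw": 4,"translation": [0,0,-14],"angular": [0,0,0]},
  ],
)

```text
time_s: 13.2
eef_pos: [510.0, 219.8, 240.0]
ee_rot: [[0.044, -0.939, 0.341], [-0.999, -0.042, 0.016], [-0.001, -0.342, -0.94]]
force: [-0.0, 0.2, -1.4]
opening: 0.469
grasp_force: 0.0
```

```bash
python3 - <<'E'
from h import *
s=stat(); c=vision.calibration("wrist"); im=vision.capture("wrist"); cv2.imwrite("pics/w8.png",im[:,:,::-1])
print(blobs(im,*YEL)[0])
b,m=blobs(im,*RED,amin=30); print(b)
i=max(b,key=lambda q:q[1][4])[1]
for r in (i[1],i[1]+i[3]-1): print(ineasel(onplane(c,(i[0]+i[2]/2-.5,r),E0+ER[:,2]*46,ER[:,2])).round(1))
E
```

```text
13.2 TCP in easel [ 55.88  -9.5  165.87] F easel [-0.52  0.22 -1.33] M [-0.99  0.01 -0.04] op 0.469
[([255.4, 121.0], [251, 116, 10, 11, 90]), ([254.9, 226.6], [251, 221, 9, 11, 65])]
[([255.5, 186.2], [249, 154, 13, 66, 783])]
[ 55.5 -39.1  46. ]
[55.3 22.5 46. ]
```

View pics/w8.png

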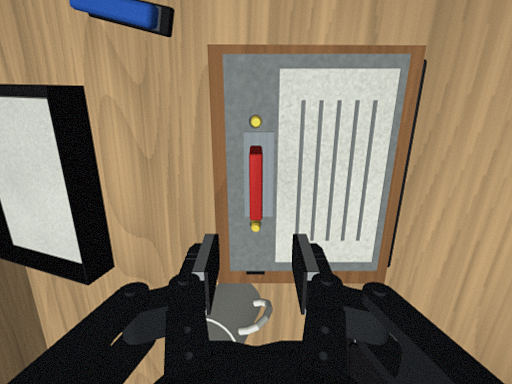

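Both pegs show through the holes, at (255,121) and (255,227). The board lies square on the face with the paper down-slope. The clip measures x≈55.4 and y≈-8.3, which matches home.

```bash
python3 -c "
from bench import ticket; print(ticket.close_job())"
```

```text
the job is handed in; nothing more can be done
None
```

The clipboard hangs on both pegs, flat on the stand with the paper below the clip, and is released; the highest wrist force I read while seating it was about 10 N, and the job is handed in without a verdict shown.

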